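Start the wing screw of a desk-lamp foot with the wing driver

ROBOT

A 6-joint arm with a two-finger parallel gripper is mounted at the origin on the work surface. World frame = base frame: x ahead of the robot, y to its left, z up, the work surface at z = 0. Lengths are in mm, angles in rad, forces in N, time in s.
With the tool pointing down it reaches from about 275 to 825 mm from the base axis. Payload 5.2 kg.
Tool frame: the origin (TCP) lies at the very end of the fingers, on their centre line; the grasp point (between the pads) lies 19 mm behind it; z points along the fingers, y is the line along which they close (so a half turn about z gives the same grasp; the last joint's range is limited). The gripper opens to 93 mm and grips with 3 to 60 N. Pads are 15 mm wide; open, the fingers measure 128 mm over their backs; the gripper's body (75 mm by 188 mm) begins 65 mm behind the grasp point.
Start: joints at [1.096, 0.259, 1.535, -0, 1.348, -0.203], TCP at [147.634, 529.82, 218.653] pointing down, gripper open.
Joint ranges: [-3.14, 3.14], [-0.91, 2.08], [0.19, 2.58], [-1.22, 4.36], [0.22, 2.71], [-3.12, 3.12]. Speed limits (rad/s): [2.57, 2.57, 3.14, 3.14, 3.14, 3.14].

INTERFACE

Orientations are given as [roll, pitch, yaw] about the fixed x, y, z axes, in that order (R = Rz(yaw) Ry(pitch) Rx(roll)).
In Python, from bench import robot gives the robot as it stands. The module is installed in compiled form; this text tells all that it offers. Calls block until the motion is done:
- robot.move_ptp(position, orientation): joint-space move of the TCP to a pose.
- robot.move_linear(position, ori=None, speed=150, f_stop=None): straight line of the TCP; ori=None keeps the orientation; speed is the mean speed in mm/s. With f_stop (N) it stops when the force on the tool has changed by that much, and returns True; else False.
- robot.move_j(angles): joint-space move.
- robot.move_gripper(opening): opening from 0.0 (shut) to 1.0 (fully open); the grip force is fixed at half the most; returns when the fingers have stopped.
- robot.sleep(seconds).
- robot.inverse_kinematics(position, orientation): joint angles nearest the present ones, or None.
- robot.get_image(name): name is "scene" or "top" or "wrist"; returns a dict with "img" (400x640x3 uint8, blue, green, red), "fovy" (degrees; the focal length in pixels is half the picture's height over the tangent of half this angle, whatever the lens; pixels are square), "cx", "cy" (the principal point, pixels), "eye" and "orientation" of the camera in the world. Camera axes: x right, y down, z forward; pixel columns grow to the right and rows downward; lengths in mm; the calibration is good to about 2 mm. A picture is of the moment at which its call begins. There is no depth.
A pose or a line that the arm cannot do raises robot.MotionError and nothing moves.
- robot.hand_in(): hands the job in; it is judged then, once.
Readings, each from a call of its own:
- robot.current_t(): time.
- robot.current_qpos(): joint angles.
- robot.current_joint_vel(): joint speeds.
- robot.current_joint_efforts(): joint torques, N m.
- robot.current_tcp_pos(): TCP position.
- robot.current_eef_rot(): TCP orientation.
- robot.current_contact_force(): force on the tool from outside, world axes, zero at the start.
- robot.current_ft_torque(): the same for the moment, N m.
- robot.current_gripper_width(): opening from 0.0 (shut) to 1.0 (fully open).
- robot.current_finger_force(): force on a finger pad.
Only numpy, scipy, OpenCV 4.12 (cv2) and the standard library are available. Lean on these libraries where they do the work, as an engineer would, in place of code of your own. Each camera call takes 0.05 s, during which the arm holds its last target. There are 200 camera calls.

TASK

Pick up the orange T-handled wing driver by its bar and set it upright, fully down and square over the brass wing screw of the lamp foot, before the screw is turned. Then give the screw its first bite with the driver, at least an eighth of a turn clockwise seen from above, and leave the driver standing upright on the screw. Do not shift or knock over the black-handled socket wrench.

Things in the scene. Friction and masses are not known exactly. Their poses are not given: they have to be found in the camera images.
- driver_bar (a point): Centre of the orange bar of the wing driver (loose, 0.3 kg, upright, left or right of the lamp foot). Bar 90 x 20 x 20 mm, its centre on the driver's axis, 98 mm above its underside; x along the bar, z up. Below: shaft 14 mm thick, 50 mm long; steel head 52 (along x) x 44 x 38 mm. A slot along x in its underside, 20 mm wide, 30 mm deep, open at both ends, drops over the screw's wings.
- screw_head (a point): Top centre of the fixed lamp foot's brass wing screw, 28 mm above the desk; x along its wings (turns with them), z up. Wings 50 mm across, 5 thick, 18 high. Fully down, the driver stands on the foot, its bar's centre 80 mm above this point. Foot: dark plate 130 x 90 x 10 mm; its grey lamp socket (26 mm thick, collar 38 mm) rises 40 mm above it, 75 mm from the screw.
- screw (a joint): Turn of the wing screw in rad, positive clockwise seen from above (tightening), about 0 at the start, range -0.3 to 2.6. Friction about 0.12 N m; it stays where it is left and does not sink noticeably. Play in the slot: the driver turns about 0.3 rad from the middle before it moves the screw.
- wrench_bar (a point): Centre of the black bar of the socket wrench, a bystander to leave alone (loose, 0.3 kg, upright on the other side of the lamp foot). Bar 90 x 20 x 20 mm along x, 98 mm above the desk; its foot is a plain round steel socket 44 mm across, 38 mm high, without a slot.
Things that resemble listed ones, but are neither listed nor needed, are in the scene too. What is shaped like the part that bears driver_bar but green is not meant.

How it is judged (in metres and radians):
On the way, in this order (a step that is already met when the one before it is completed fails the run):
1. the driver is upright and down over the screw, on its axis, and the screw has not yet been turned (horizontal distance between driver_bar and screw_head below 0.015 m and z of driver_bar in the frame of screw_head below 0.09 m and angle between driver_bar's own z axis and vertical below 0.2 rad and value of joint screw below 0.35 rad), for 0.2 s.
2. the screw has been turned clockwise by an eighth of a turn with the driver on it (value of joint screw above 0.7 rad and horizontal distance between driver_bar and screw_head below 0.018 m and z of driver_bar in the frame of screw_head below 0.092 m), for 0.2 s.
At the end, for the whole second after the job is handed in: The screw stands at 0.68 rad clockwise or more and is at rest; the driver stands released on it, its axis within 18 mm of the screw's, upright within 10 degrees, its bar no more than 86 mm above the screw head (fully down is 80 mm); the socket wrench still stands (value of joint screw above 0.68 rad and horizontal distance between driver_bar and screw_head below 0.018 m and z of driver_bar in the frame of screw_head below 0.086 m and angle between driver_bar's own z axis and vertical below 0.17 rad and velocity of joint screw below 0.1 rad/s and angle between wrench_bar's own z axis and vertical below 0.2 rad); the robot touches nothing.
It fails at once if the screw is turned clockwise past 0.4 rad without the driver standing square on it (axis within 22 mm, tilted less than 15 degrees) (value of joint screw above 0.4 rad and (horizontal distance between driver_bar and screw_head above 0.022 m or angle between driver_bar's own z axis and vertical above 0.26 rad)).
It fails at once if the socket wrench is shifted by more than 30 mm or knocked over (distance of wrench_bar from where it was at the start of the episode above 0.03 m or angle between wrench_bar's own z axis and vertical above 0.3 rad).
It also fails if it takes over 45 s, if anything falls off the work surface, if the arm or the gripper's body presses on something with over 40 N, if the wrist force passes 120 N, or if a joint passes its speed limit or range.

## Working session

There is one attempt and no reset: what is moved stays moved. The work goes in short steps, each a Python script; the robot and the scene stay as the last script left them, time stands still between calls to the robot, and variables do not carry over. Pictures are saved under pics/ and viewed, at most 10 in all, crops included, and the job is handed in when it is done.

```bash
mkdir -p pics; cat > h.py <<'E'
import numpy as np, cv2
from bench import robot
from scipy.spatial.transform import Rotation as Ro
def cam(n, save=None):
    d=robot.get_image(n)
    if save: cv2.imwrite('pics/'+save,d['img'])
    return d
def R(d):
    o=np.array(d['orientation'],float)
    return o if o.shape==(3,3) else Ro.from_euler('xyz',o).as_matrix()
def ray(d,u,v):
    f=d['img'].shape[0]/2/np.tan(np.radians(d['fovy'])/2)
    return np.array(d['eye'],float),R(d)@np.array([(u-d['cx'])/f,(v-d['cy'])/f,1])
def onz(d,u,v,z):
    e,r=ray(d,u,v); return e+r*(z-e[2])/r[2]
def tri(a,b):
    (e1,r1),(e2,r2)=a,b
    s=np.linalg.lstsq(np.c_[r1,-r2],e2-e1,rcond=None)[0]
    p,q=e1+s[0]*r1,e2+s[1]*r2
    return (p+q)/2,np.linalg.norm(p-q)
def proj(d,p):
    f=d['img'].shape[0]/2/np.tan(np.radians(d['fovy'])/2)
    c=R(d).T@(np.array(p,float)-np.array(d['eye'],float)); return c[0]/c[2]*f+d['cx'],c[1]/c[2]*f+d['cy']
E
python3 - <<'E'
from h import *
a=cam('scene','s1.png');b=cam('top','t1.png')
for d in(a,b):print(d['fovy'],d['cx'],d['cy'],d['eye'],d['orientation'])
print(robot.current_t(), robot.current_eef_rot())
E
```

```text
52.868435726875035 317.20686939075694 200.0043013808026 [1055.37015893  138.7774957   860.6598613 ] [-2.51485679  0.01483683  1.8326381 ]
51.332213509072524 315.0047792911269 212.74483637058444 [ 355.87391992   -8.17179364 1085.02141465] [-3.00437417  0.01465909 -1.54552473]
0.1 [-3.14001256e+00 -3.08429995e-04  2.86976929e+00]
```

View pics/s1.png

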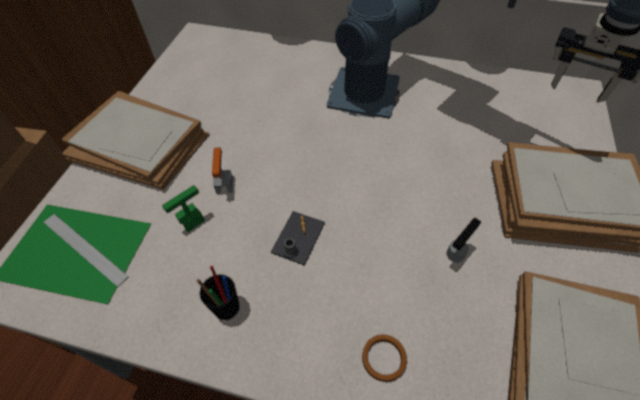

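View pics/t1.png

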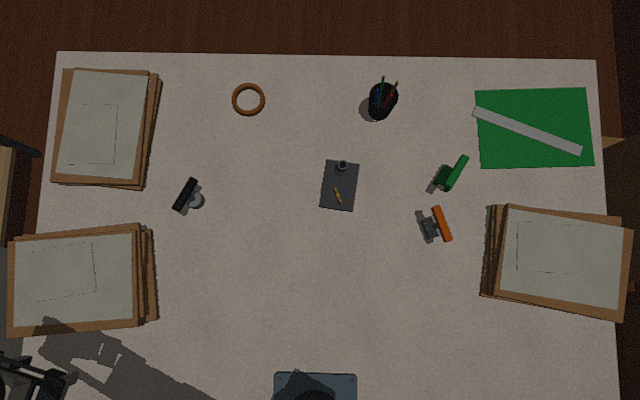

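The scene picture shows the orange T-driver at scene (217,163), top (441,223). These could be mistaken for it:
- the green twin at scene (182,200), top (452,173)
- the orange ring at scene (385,357), top (248,99)
- the black wrench at scene (467,235), top (186,195)

The brass wings are at scene (303,225), top (338,196). By the description I choose the orange T. I'll measure it next.

```bash
cat >> h.py <<'E'
def blobs(d,lo,hi,box=None,amin=8):
    m=cv2.inRange(cv2.cvtColor(d['img'],cv2.COLOR_BGR2HSV),np.array(lo),np.array(hi))
    if box: k=np.zeros_like(m);k[box[1]:box[3],box[0]:box[2]]=1;m=m*k
    cs=cv2.findContours(m,cv2.RETR_EXTERNAL,cv2.CHAIN_APPROX_NONE)[0]
    return sorted([c for c in cs if cv2.contourArea(c)>amin],key=cv2.contourArea,reverse=True)
E
python3 - <<'E'
from h import *
a=cam('scene');b=cam('top')
def show(n,lo,hi,ba,bb):
    r=[]
    for d,x in((a,ba),(b,bb)):
        for c in blobs(d,lo,hi,x,3)[:2]:
            q=cv2.minAreaRect(c);print(n,cv2.contourArea(c),np.round(q[0],1),np.round(cv2.boxPoints(q),0).tolist())
        r.append(ray(d,*cv2.minAreaRect(blobs(d,lo,hi,x,3)[0])[0]))
    print(tri(*r))
show('orange',(3,150,60),(15,255,255),(200,140,240,195),(405,190,470,250))
show('brass',(12,90,60),(30,255,255),(285,205,325,245),(320,175,360,210))
show('green',(50,100,30),(80,255,255),(155,180,210,235),(425,145,475,200))
show('black',(0,0,0),(180,255,45),(445,210,490,265),(165,170,210,220))
o=np.vstack([a['img'][130:280,150:350],]);p=b['img'][130:280,300:500]
cv2.imwrite('pics/c1.png',cv2.resize(np.hstack([o,p]),None,fx=2,fy=2,interpolation=cv2.INTER_CUBIC))
E
```

```text
orange 161.5 [216.5 162. ] [[213.0, 148.0], [220.0, 148.0], [220.0, 176.0], [213.0, 176.0]]
orange 245.0 [442.  223.2] [[432.0, 207.0], [439.0, 204.0], [452.0, 239.0], [445.0, 242.0]]
(array([ 473.66110164, -292.27812957,   98.13175057]), np.float64(0.337021334631906))
brass 37.0 [302.6 224. ] [[300.0, 216.0], [303.0, 216.0], [306.0, 232.0], [302.0, 232.0]]
brass 30.5 [337.6 195.2] [[333.0, 187.0], [336.0, 186.0], [342.0, 203.0], [339.0, 204.0]]
(array([550.11747521, -46.61515773,  19.78115668]), np.float64(0.8124753430336303))
green 665.0 [187.3 210.2] [[162.0, 205.0], [194.0, 185.0], [213.0, 215.0], [181.0, 235.0]]
green 414.5 [451.5 169.5] [[434.0, 181.0], [454.0, 148.0], [469.0, 158.0], [449.0, 191.0]]
(array([ 610.7082652 , -322.00793264,   67.02406294]), np.float64(10.56184717176032))
black 254.0 [466.3 233.8] [[452.0, 245.0], [473.0, 217.0], [481.0, 222.0], [459.0, 251.0]]
black 345.5 [187.2 195.7] [[171.0, 208.0], [190.0, 176.0], [203.0, 184.0], [184.0, 215.0]]
black 28.0 [198.8 203.3] [[191.0, 207.0], [201.0, 195.0], [207.0, 200.0], [197.0, 212.0]]
(array([527.4032707 , 324.80686063,  90.32211319]), np.float64(4.397357609815624))
```

View pics/c1.png

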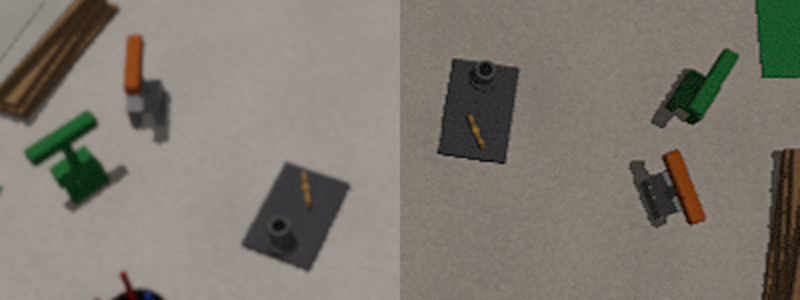

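The crop confirms the upright orange T with its grey head. The bar triangulates to (474,-292,98). Next I'll take closer wrist views of the driver and the screw, two positions each.

```bash
cat >> h.py <<'E'
P=np.pi
def look(n,lo,hi,pts,yaw,save):
    v=[]
    for i,p in enumerate(pts):
        robot.move_ptp(p,[P,0,yaw]);robot.sleep(.2)
        d=cam('wrist',f'{save}{i}.png')
        cs=blobs(d,lo,hi,None,100)
        for c in cs[:2]:
            q=cv2.minAreaRect(c);print(n,i,cv2.contourArea(c),np.round(q[0],1),np.round(q[1],1),np.round(cv2.boxPoints(q),0).tolist())
        v.append((d,cs))
    return v
E
python3 - <<'E'
from h import *
look('o',(3,150,60),(15,255,255),[(474,-292,280),(430,-250,280)],.36,'o')
look('b',(12,90,60),(30,255,255),[(550,-47,220),(510,-20,220)],.36,'b')
print(robot.current_t(),robot.current_qpos())
cv2.imwrite('pics/m1.png',cv2.resize(np.vstack([np.hstack([cv2.imread(f'pics/{k}{i}.png') for i in(0,1)]) for k in'ob']),None,fx=.625,fy=.625,interpolation=cv2.INTER_AREA))
E
```

```text
o 0 980.0 [321.5 183.5] [71. 15.] [[314.0, 148.0], [329.0, 148.0], [329.0, 219.0], [314.0, 219.0]]
o 1 1048.0 [366.8 161.5] [15.9 73.5] [[357.0, 198.0], [360.0, 124.0], [376.0, 125.0], [373.0, 199.0]]
b 0 129.5 [320.4 179.5] [37.2  5.3] [[316.0, 161.0], [322.0, 161.0], [324.0, 198.0], [319.0, 198.0]]
5.925 [-2.58918793e-01  1.87205959e-01  1.62395891e+00 -1.02401195e-04
  1.32991139e+00  9.52664619e-01]
```

View pics/m1.png

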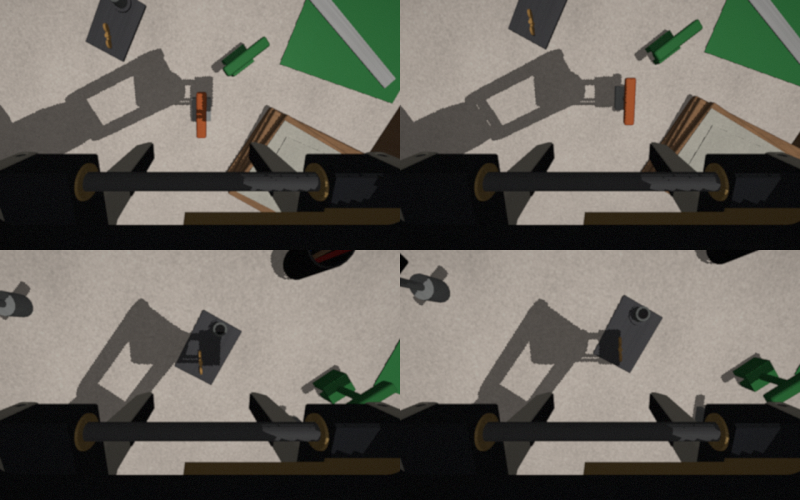

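The four wrist views show the bar at o0 (321,183) and o1 (367,161), nearly parallel to tool x. The brass wings are at b0 (320,180), but in b1 they are in the gripper's shadow. I'll measure again, keeping the camera poses this time.

```bash
cat >> h.py <<'E'
def meas(v,z):
    r=[]
    for d,cs in v:
        c=cs[0];q=cv2.minAreaRect(c);r.append(ray(d,*q[0]))
        b=cv2.boxPoints(q);e=[(b[i]+b[(i+1)%4])/2 for i in range(4)]
        i=0 if np.linalg.norm(e[0]-e[2])>np.linalg.norm(e[1]-e[3]) else 1
        w=onz(d,*e[i],z)-onz(d,*e[i+2],z)
        print('yaw',np.arctan(w[1]/w[0]),'len',np.linalg.norm(w),'at z',onz(d,*q[0],z))
    for i in range(1,len(r)): print('tri',tri(r[0],r[i]))
E
python3 - <<'E'
from h import *
meas(look('b',(10,110,20),(30,255,255),[(510,-45,200),(560,-75,200),(520,-110,200)],.36,'B'),24)
meas(look('o',(3,150,40),(15,255,255),[(470,-250,240),(430,-330,240)],.36,'O'),108)
print(robot.current_t())
E
```

```text
b 0 7205.0 [467. 346.] [ 28. 344.] [[295.0, 332.0], [639.0, 332.0], [639.0, 360.0], [295.0, 360.0]]
b 0 1076.5 [136.  290.2] [34.7 63.3] [[114.0, 319.0], [124.0, 256.0], [158.0, 261.0], [148.0, 324.0]]
b 1 7213.0 [467. 346.] [ 28. 344.] [[295.0, 332.0], [639.0, 332.0], [639.0, 360.0], [295.0, 360.0]]
b 1 1076.5 [136.3 290.7] [34.9 62.9] [[114.0, 319.0], [125.0, 257.0], [159.0, 263.0], [148.0, 325.0]]
b 2 7218.5 [467. 346.] [ 28. 344.] [[295.0, 332.0], [639.0, 332.0], [639.0, 360.0], [295.0, 360.0]]
b 2 1066.5 [507.8 290.5] [63.  35.1] [[485.0, 262.0], [520.0, 256.0], [530.0, 319.0], [496.0, 324.0]]
yaw -1.2114372982889297 len 483.1812087067222 at z [ 365.08315075 -316.43668203   24.        ]
yaw -1.2103038736866294 len 482.6582526948831 at z [ 413.95407356 -345.72703009   24.        ]
yaw -1.2108683539254332 len 482.77916653985966 at z [ 375.42541829 -381.0227712    24.        ]
tri (array([-24733.14301664, -35836.749044  , -41158.76883644]), np.float64(42.54554405810072))
tri (array([ 68171.931421  ,  95572.5263171 , 111294.95226513]), np.float64(25.79804922362012))
o 0 1248.0 [359.9 201.5] [17.7 79.4] [[350.0, 241.0], [353.0, 161.0], [370.0, 162.0], [367.0, 242.0]]
o 1 1479.5 [302.5 139.5] [87. 19.] [[293.0, 96.0], [312.0, 96.0], [312.0, 183.0], [293.0, 183.0]]
yaw 0.3575188517041374 len 87.36259385902541 at z [ 475.02310277 -288.86919421  108.        ]
yaw 0.344554895648373 len 86.21440763123718 at z [ 474.41096951 -290.66974641  108.        ]
tri (array([ 473.85671182, -290.32546795,  101.59638129]), np.float64(0.2577162065731398))
9.2167
```

```bash
sed -i 's/cs=blobs(d,lo,hi,None,100)/cs=blobs(d,lo,hi,(0,0,640,235),40)/' h.py
python3 - <<'E'
from h import *
v=look('b',(10,100,20),(30,255,255),[(560,-75,200),(520,-110,200),(550,-47,190)],.36,'C')
meas(v,26)
print(robot.current_t())
for i,(d,cs) in enumerate(v): x,y=map(int,proj(d,(550,-47,24)));print(x,y);cv2.imwrite(f'pics/k{i}.png',d['img'][max(y-50,0):,max(x-75,0):][:100,:150])
cv2.imwrite('pics/m2.png',cv2.resize(np.hstack([cv2.imread(f'pics/k{i}.png')[:90,:140] for i in range(3)]),None,fx=1.9,fy=1.9))
E
```

```text
b 0 185.0 [296. 182.] [40.  8.] [[292.0, 162.0], [300.0, 162.0], [300.0, 202.0], [292.0, 202.0]]
b 1 227.0 [280.  141.5] [43.2  8.2] [[275.0, 120.0], [283.0, 120.0], [285.0, 163.0], [277.0, 163.0]]
b 2 196.0 [321.  184.5] [41.  8.] [[317.0, 164.0], [325.0, 164.0], [325.0, 205.0], [317.0, 205.0]]
yaw 0.33522584279694567 len 48.60339697953377 at z [551.41618843 -46.00174933  26.        ]
yaw 0.3836821569903362 len 48.887502998688966 at z [550.36331804 -46.33327076  26.        ]
yaw 0.3581952971379309 len 48.55451747798174 at z [550.94788225 -45.57076752  26.        ]
tri (array([549.81590096, -45.72489342,  19.18110667]), np.float64(0.42987894903524676))
tri (array([549.95789399, -45.9406416 ,  19.95094739]), np.float64(0.3383197880666977))
11.7917
296 183
280 141
321 185
```

View pics/m2.png

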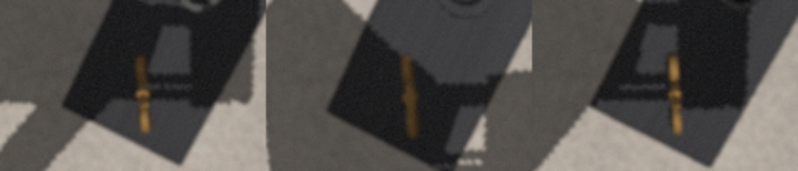

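Each crop shows the brass wings lengthwise (crop 1 about (143,95)), fully inside the mask. The screw is at (550.2,-46) with yaw 0.36, and its mid-height of about 20 agrees with the stated top of 28. Next I'll grasp the driver.

```bash
python3 - <<'E'
from h import *
o=[P,0,.352]
robot.move_gripper(1.0)
robot.move_ptp([474,-290.7,150],o)
print(robot.move_linear([474,-290.7,79],speed=100,f_stop=10))
robot.move_gripper(0.0)
print(robot.current_gripper_width(),robot.current_finger_force(),robot.current_tcp_pos())
robot.move_linear([474,-290.7,165],speed=120)
d=cam('wrist','g1.png');s=cam('scene');t=cam('top')
tp=robot.current_tcp_pos();print(tp,robot.current_contact_force(),robot.current_t())
r=[]
for n,q in(('s',s),('t',t)):
    x,y=proj(q,tp+np.array([0,0,19.]));x,y=int(x),int(y)
    c=blobs(q,(3,150,40),(15,255,255),(x-40,y-40,x+40,y+40),3)
    print(n,(x,y),[(cv2.contourArea(k),np.round(cv2.minAreaRect(k)[0],1)) for k in c[:3]])
    cv2.imwrite(f'pics/{n}g.png',cv2.resize(q['img'][max(y-50,0):y+70,max(0,x-80):x+80],(400,300)))
w=np.zeros((300,800,3),np.uint8);
for i,n in enumerate('st'): w[:,i*400:i*400+400]=cv2.imread(f'pics/{n}g.png')
w=np.vstack([w,np.hstack([cv2.resize(d['img'],(480,300)),np.zeros((300,320,3),np.uint8)])])
cv2.imwrite('pics/m3.png',w)
E
```

```text
False
0.21214962341779706 29.993413388729095 [ 473.99435884 -290.73312609   78.9426111 ]
[ 473.46954913 -290.24371556  163.90111438] [-0.33363679 -1.18547498 -3.31211556] 16.0167
s (209, 138) [(157.0, array([208.5, 139.5]))]
t (452, 218) [(9.0, array([461.5, 236.5]))]
```

View pics/m3.png

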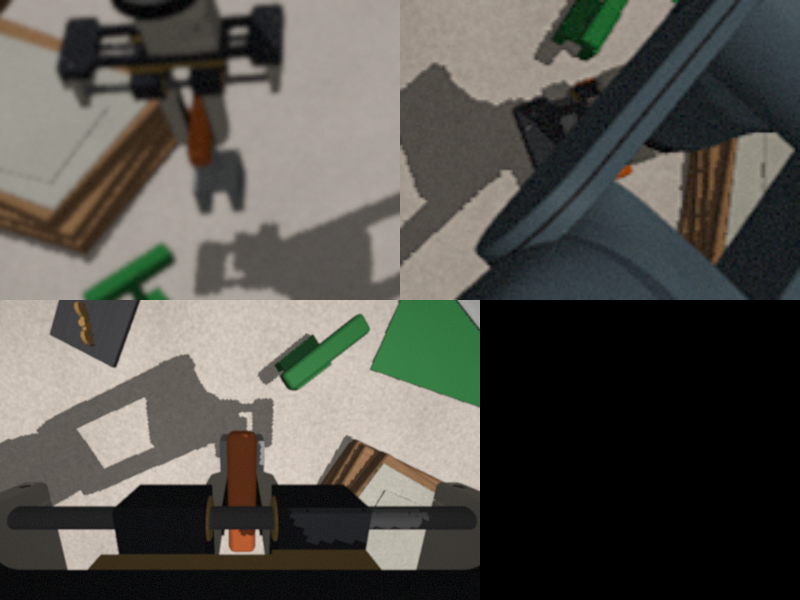

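The driver is held by the bar (width 19.7 mm). It hangs upright and its slot is visible in the scene crop at (215,200). Next I'll carry it over the screw and lower it.

```bash
python3 - <<'E'
from h import *
o=[P,0,.357]
robot.move_linear([550.2,-46,165],o,speed=160)
robot.sleep(.3);print(robot.current_tcp_pos(),robot.current_contact_force())
s=cam('scene');
print(robot.move_linear([550.2,-46,100],speed=80,f_stop=10),robot.current_tcp_pos())
print(robot.move_linear([550.2,-46,86],speed=25,f_stop=8),robot.current_tcp_pos())
robot.sleep(.4)
print(robot.current_contact_force(),robot.current_ft_torque(),robot.current_tcp_pos(),robot.current_eef_rot(),robot.current_t())
q=cam('scene');x,y=map(int,proj(q,(550,-46,60)))
cv2.imwrite('pics/m4.png',np.hstack([cv2.resize(k['img'][y-80:y+60,x-70:x+70],(400,400),interpolation=cv2.INTER_CUBIC) for k in(s,q)]))
E
```

```text
[550.1543801  -46.38345023 165.01655962] [-1.07458229  0.34698135 -1.5336547 ]
False [550.68335262 -46.11769849 100.50103062]
True [550.47646543 -46.27936889  88.78453245]
[ 0.28053446 -1.50434231  5.49711621] [-0.13523183  0.13795975  0.05791704] [550.47043233 -46.28088824  88.7627554 ] [ 3.14077300e+00 -4.58845011e-04  3.57122225e-01] 19.95
```

View pics/m4.png

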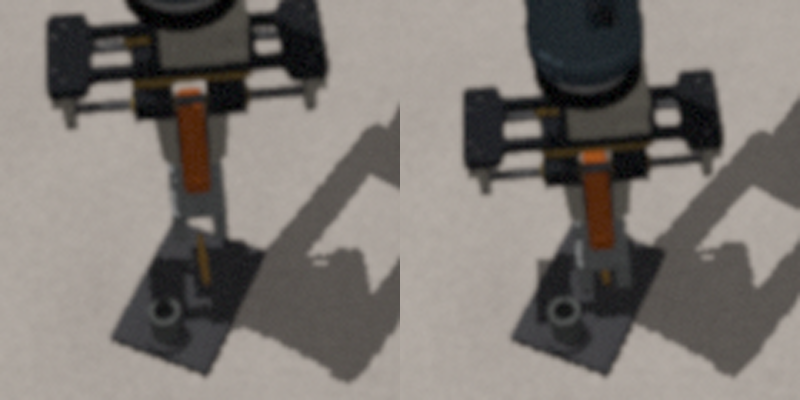

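The driver is seated: contact came at TCP z 88.8, against 89 expected, and the right crop shows the wing inside the slot at (605,275). Now I'll turn it clockwise in small steps.

```bash
python3 - <<'E'
from h import *
p=[550.4,-46.2,88.8]
for k in range(1,10):
    y=.357-.15*k
    robot.move_linear(p,[P,0,y],speed=20);robot.sleep(.1)
    print(k,round(robot.current_t(),2),np.round(robot.current_contact_force(),1),np.round(robot.current_ft_torque(),2),robot.current_eef_rot()[2].round(3),robot.current_qpos()[5].round(2))
robot.sleep(.4)
print(robot.current_gripper_width(),robot.current_tcp_pos())
w=cam('wrist');q=cam('scene')
c=blobs(w,(3,150,40),(15,255,255),(0,0,640,400),40)[0]
x,y=map(int,proj(q,(550,-46,60)))
cv2.imwrite('pics/m5.png',np.hstack([cv2.resize(q['img'][y-80:y+60,x-70:x+70],(300,300),interpolation=cv2.INTER_CUBIC),cv2.resize(w['img'],(480,300))]))
E
```

```text
1 20.4 [-0.3  0.   2.1] [-0.06  0.19 -0.03] 0.21 1.08
2 20.8 [ 0.7 -1.1  1.2] [-0.18  0.08 -0.01] 0.06 1.22
3 21.2 [-0.2 -1.1  0.9] [-0.22  0.04  0.06] -0.089 1.37
4 21.6 [ 0.6 -2.4  0.1] [-0.27  0.08 -0.01] -0.239 1.52
5 22.0 [ 0.4 -1.9  1.6] [-0.42  0.14  0.04] -0.389 1.67
6 22.4 [-0.3 -3.   1.4] [-0.5   0.26  0.01] -0.539 1.82
7 22.8 [-1.2 -1.7  2.4] [-0.41  0.42  0.05] -0.689 1.97
8 23.2 [-2.6 -2.9  2. ] [-0.44  0.5   0.08] -0.839 2.12
9 23.6 [-1.5 -1.7  3.2] [-0.4   0.65  0.04] -0.989 2.27
0.20775164581735317 [550.29468275 -46.13514549  88.79801546]
```

View pics/m5.png

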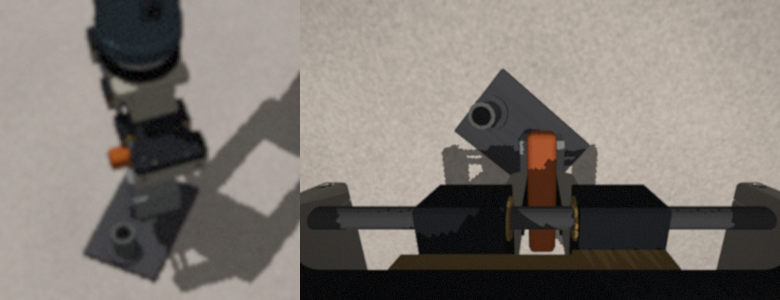

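The bar stayed aligned in the grip through the 1.35 rad turn, so with the play the screw should be at about 1.0. I'll release, retreat and check.

```bash
python3 - <<'E'
from h import *
robot.move_gripper(0.6)
p=robot.current_tcp_pos();robot.move_linear([p[0],p[1],200],speed=80)
robot.move_linear([470,-70,220],speed=150);robot.sleep(.2)
w=cam('wrist')
c=blobs(w,(3,150,40),(15,255,255),(0,0,640,240),40)
meas([(w,c)],118)
robot.move_ptp([330,-150,300],[P,0,0]);robot.sleep(.3)
s=cam('scene');t=cam('top');r=[]
for q in(s,t):
    x,y=map(int,proj(q,(550,-46,108)))
    c=blobs(q,(3,150,40),(15,255,255),(x-40,y-40,x+40,y+40),20)
    meas([(q,c)],112);r.append(ray(q,*cv2.minAreaRect(c[0])[0]))
print(tri(*r),robot.current_t())
cr=[]
for q in(s,t):
    x,y=map(int,proj(q,(550,-46,60)));cr.append(cv2.resize(q['img'][y-60:y+60,x-60:x+60],(400,400),interpolation=cv2.INTER_CUBIC))
cv2.imwrite('pics/m6.png',np.hstack(cr))
E
```

```text
yaw -0.9774175071756381 len 87.78938235515852 at z [548.62472607 -48.90562842 118.        ]
yaw -0.9787833838536381 len 85.54891437099741 at z [552.58440772 -45.29215811 112.        ]
yaw -0.9872804004823927 len 91.08211511212775 at z [549.39589124 -44.84353057 112.        ]
(array([550.21318367, -45.54153656, 108.6232842 ]), np.float64(1.1739306153528788)) 29.0083
```

View pics/m6.png

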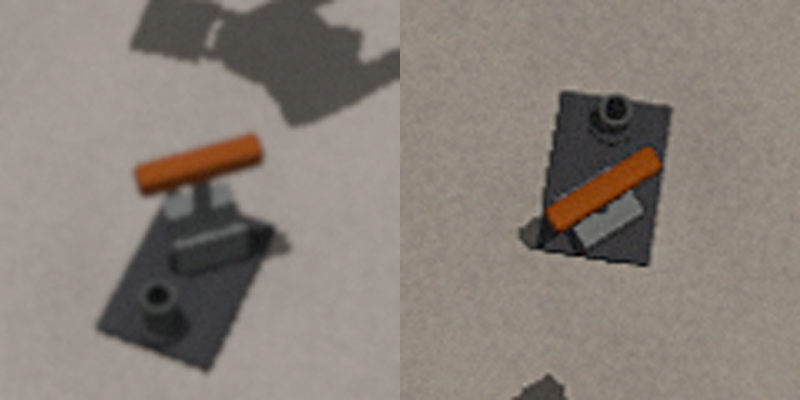

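The driver stands upright and fully down on the screw. Its bar is at (550.2,-45.5,108.6) with yaw -0.98, a turn of 1.34 rad. The robot is clear of everything.

```bash
python3 -c "
from h import *
print(robot.hand_in())"
```

```text
the job is handed in; nothing more can be done
None
```

I handed the job in at about 29 s: the driver stands released, upright and fully down on the wing screw, and the wrench was not touched; I turned the driver 1.34 rad clockwise, so the screw should be at about 1.0 rad (0.68 needed), though I inferred that angle and the hand-in returned no verdict.

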